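Check the tumbler and hold it over its coaster

ROBOT

A 6-joint arm with a two-finger parallel gripper is mounted at the origin on a cart in front of the work surface, level with it; the furniture and walls round the work are solid. World frame = base frame: x ahead of the robot, y to its left, z up, the work surface at z = 0. Lengths are in m, angles in rad, forces in N, time in s.
With the tool pointing down it reaches from about 0.3 to 0.95 m from the base axis. Payload 3.1 kg.
Tool frame: the origin (TCP) lies midway between the tips of the shut fingers; the grasp point (between the pads) lies 19 mm behind it; z points along the fingers, y is the line along which they close (so a half turn about z gives the same grasp; the last joint's range is limited). The gripper opens to 85 mm and grips with 20 to 120 N. Pads are 22 mm wide; open, the fingers measure 114 mm over their backs; the gripper's body (76 mm by 85 mm) begins 54 mm behind the grasp point. The pads swing forward as they close: fully open they stand 13 mm farther back than shut.
Start: joints at [-1.179, 0.308, 1.634, -0, 1.2, -0.07], TCP at [0.278, -0.56, 0.195] pointing down, gripper open.
Joint ranges: [-3.06, 3.06], [-0.79, 1.96], [0.05, 2.63], [-1.19, 4.34], [0.05, 2.64], [-2.94, 2.94]. Speed limits (rad/s): [2.79, 2.79, 3.14, 3.14, 3.14, 3.14].

INTERFACE

Orientations are given as a rotation vector (axis times angle).
In Python, from rig import get_state, optics, bot gives the robot as it stands.
- The arm moves only by the shell command python3 -m creep 'ROWS' [FORCE]. ROWS is JSON, a list of rows, each an object with "rot": the turn, a rotation vector about the tool's x, y, z in rad, a list of three; "delta_pos": the shift along the tool's x, y, z in cm, a list of three; "jaw": the closure in counts, from 0 (fully open) to 255 (shut). In form: [{"rot": [ax, ay, az], "delta_pos": [x, y, z], "jaw": jaw}, ...]. A call has 1 to 5 rows; each row is the pose to reach, as a shift and turn from the pose commanded when the call began, along the tool's axes at that moment; what a row does not reach only later rows make up. A row lasts 1/10 s, in which the tool goes at most 50 mm and 8.59 degrees, less where a joint would pass 70% of its speed; a pose out of reach is approached as far as the arm can. A call with a gripper value outside its range is refused whole. The fingers move at their own pace and stop on an object; FORCE is the grip in N (left out, the last holds). Time passes only in rows, so rows that repeat a pose let the fingers close. It gives the time, the measured TCP pose, the force, the opening and the grip force at its end, in the units of the state.
- get_state(): the state, without advancing time (a new reading comes with each control period).
- optics.capture(name): name is "scene" or "top" or "wrist"; returns a dict with "frame" (420x560x3 uint8, red, green, blue), "fx", "fy", "cx", "cy" (pixels), "k1" (the pictures are not rectified: a ray, as slopes to the right and down, at radius r is drawn at 1 + k1 r^2 times it, then the intrinsics apply), "pose" (4x4, takes a point from camera to world coordinates). Camera axes: x right, y up, looking along -z (the intrinsics and any distortion apply to the point x, -y, -z); pixel columns grow to the right and rows downward; lengths in m; the calibration is good to about 2 mm. A picture is of the moment at which its call begins. There is no depth.
- bot.close_job(): hands the job in; it is judged then, once.
The state is a dict: "clock": time; "joints": joint angles; "joint_velocities": joint speeds; "joint_torque": joint torques, N m; "tcp_pos": TCP position; "orientation": TCP orientation; "contact_force": force on the tool from outside, world axes, zero at the start; "ft_torque": the same for the moment, N m; "opening": opening from 0.0 (shut) to 1.0 (fully open); "grasp_force": force on a finger pad.
Only numpy, scipy, OpenCV 4.12 (cv2) and the standard library are available. Lean on these libraries where they do the work, as an engineer would, in place of code of your own. Each camera call takes 0.05 s, during which the arm holds its last target. There are 200 camera calls.

TASK

Pick up the short tumbler and, still on its own side of the spice rack and lifted clear of everything, tip it to about 45 degrees and keep it so for a second so that I can check its base for chips, then bring it upright again. Then carry it across over the tops of the spice jars and stop with it hanging upright, centred about one centimetre above the round coaster without touching the coaster at any time; finish while holding it still there (do not put it down or let go), as I want to slip a fresh paper mat underneath. Leave the jars and the tall glass standing where they are.

Things in the scene. Friction and masses are not known exactly. Their poses are not given: they have to be found in the camera images.
- tumbler: The short clear drinking tumbler, open at the top, standing upright on the left of the spice rack: 74 mm high, 58 mm across at the rim tapering to 47 mm at the foot (about 54 mm across at 45 mm height), 0.13 to 0.27 kg. Origin at the centre of its underside, z axis up through its mouth. It is round: any yaw of grasp from above round its outside works.
- tall_glass: The other clear drinking glass, a bystander of the same shape but taller: 106 mm high, 70 mm across at the rim; it stands upright beside the short tumbler, also on the left of the rack, the two in either order (centres at least 100 mm apart). Origin at the centre of its underside, z up.
- spice_rack: Low wooden spice rack fixed on the worktop, a narrow tray with two end boards and thin steel side rails: 200 mm long (along its x axis, which points roughly away from the robot), 62 mm wide (y axis, pointing roughly to the robot's left), 48 mm high at the end boards. Origin at the centre of its underside, z up. Three spice jars stand in it in a row, their tops 114 mm above the worktop. Both glasses start on its +y side, both coasters lie on its -y side.
- spice_jar1: It is the near one of three alike spice jars standing in the rack: round, 46 mm across, 106 mm high, screw cap; origin at the centre of its underside, z up. The jars' tops are 114 mm above the worktop.
- spice_jar2: It is the middle one of three alike spice jars standing in the rack: round, 46 mm across, 106 mm high, screw cap; origin at the centre of its underside, z up. The jars' tops are 114 mm above the worktop.
- spice_jar3: It is the far one of three alike spice jars standing in the rack: round, 46 mm across, 106 mm high, screw cap; origin at the centre of its underside, z up. The jars' tops are 114 mm above the worktop.
- round_coaster: The round cork coaster, a flat disc 90 mm across and 6 mm thick, fixed on the worktop on the right of the spice rack. Origin at the centre of its underside, z up; its top is 6 mm above its origin.
- square_coaster: The square cork coaster, 90 x 90 mm and 6 mm thick, also fixed on the right of the rack; the two coasters may lie in either order. Origin at the centre of its underside, z up. Not the target.

How it is judged:
By the outcome, as a careful person would: the job done as asked, in the order asked, and still so for the second after the job is handed in, while the arm keeps its last pose, push and grip.
It also fails if it takes over 48 s, if anything falls off the work surface, if the arm or the gripper's body presses on something with over 40 N, if the wrist force passes 120 N, or if a joint passes its speed limit or range.

## Working session

There is one attempt and no reset: what is moved stays moved. The work goes in short steps, Python scripts to look and compute and a shell command to move; the robot and the scene stay as the last step left them, time stands still between calls to the robot, and variables do not carry over. Pictures are saved under pics/ and viewed, at most 10 in all, crops included, and the job is handed in when it is done.

```bash
ls; mkdir -p pics
python3 - <<'E'
from rig import get_state, optics
import cv2,pickle
d={}
for n in ["scene","top"]:
    c=optics.capture(n); d[n]=c
    cv2.imwrite(f"pics/{n}0.png",c["frame"][:,:,::-1])
    print(n,{k:(v if k!='frame' else 0) for k,v in c.items()})
pickle.dump(d,open("c0.pkl","wb"))
print(get_state())
E
```

```text
pics
scene {'frame': 0, 'fx': 512.7931614126098, 'fy': 512.7931614126098, 'cx': 288.989834223273, 'cy': 224.05897369930406, 'k1': 0.013058560595821106, 'pose': array([[ 0.76773128,  0.35524782, -0.53328011, -0.21388627],
       [-0.64051259,  0.4017861 , -0.65445515, -0.93942526],
       [-0.01822924,  0.84401832,  0.53600446,  0.70767945],
       [ 0.        ,  0.        ,  0.        ,  1.        ]])}
top {'frame': 0, 'fx': 389.56723628693237, 'fy': 389.56723628693237, 'cx': 276.29069120642146, 'cy': 213.6788179090157, 'k1': -0.02324258773504022, 'pose': array([[-9.85425011e-05,  9.90611995e-01, -1.36703571e-01,
         3.22415258e-01],
       [-9.99986900e-01, -7.97225838e-04, -5.05619758e-03,
        -1.21818590e-01],
       [-5.11771359e-03,  1.36701282e-01,  9.90599096e-01,
         1.01046946e+00],
       [ 0.00000000e+00,  0.00000000e+00,  0.00000000e+00,
         1.00000000e+00]])}
{'clock': 0.1, 'joints': array([-1.17868654e+00,  3.08938183e-01,  1.63508310e+00, -3.34459798e-05,
        1.19972946e+00, -6.96969633e-02]), 'joint_velocities': array([ 0.00220588, -0.00327356, -0.00311244, -0.00019997,  0.0007997 ,
        0.00173534]), 'joint_torque': array([-9.12448959e-04, -4.16405797e+01, -2.77644914e+01, -1.45482568e-04,
        4.03028142e-03,  1.23861642e-05]), 'tcp_pos': array([ 0.27812209, -0.55876272,  0.19433805]), 'orientation': array([-3.05614180e+00, -7.18507744e-01,  5.92019997e-04]), 'contact_force': array([-0.05166316,  0.13404459,  0.23906766]), 'ft_torque': array([ 0.03347273,  0.00014692, -0.06408263]), 'grasp_force': 0.0, 'opening': 1.0024886205647778}
```

View pics/scene0.png

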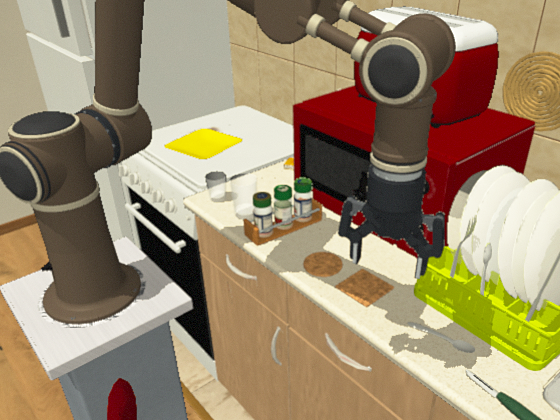

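View pics/top0.png

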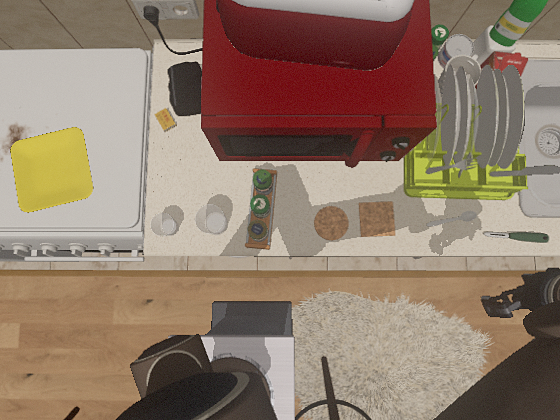

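The top view shows glasses at about (168,222) and (213,217), the rack at about (260,208), the round coaster at (331,223) and the square coaster at (377,218). I'll enlarge both views.

Run:
```python
import cv2
a=cv2.imread("pics/scene0.png")[150:290,175:365]; cv2.imwrite("pics/sc.png",cv2.resize(a,None,fx=4,fy=4,interpolation=cv2.INTER_CUBIC))
a=cv2.imread("pics/top0.png")[155:265,145:405]; cv2.imwrite("pics/tc.png",cv2.resize(a,None,fx=3,fy=3,interpolation=cv2.INTER_CUBIC))
```

```text
(no output)
```

View pics/sc.png

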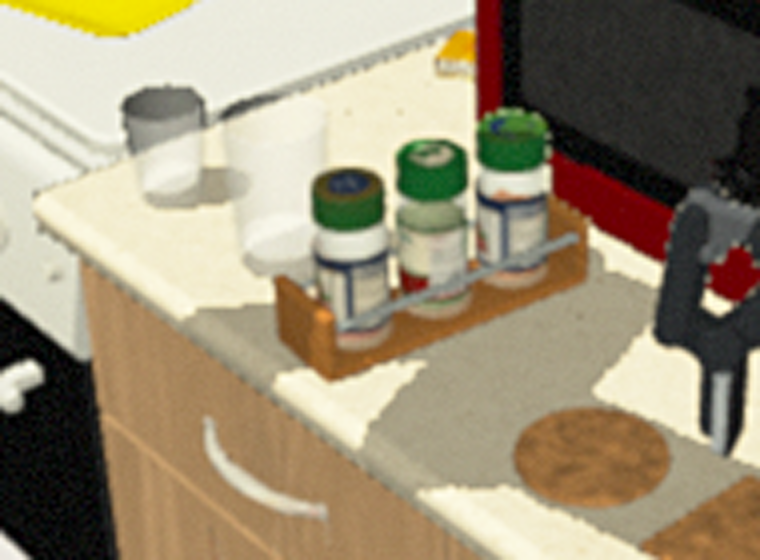

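View pics/tc.png

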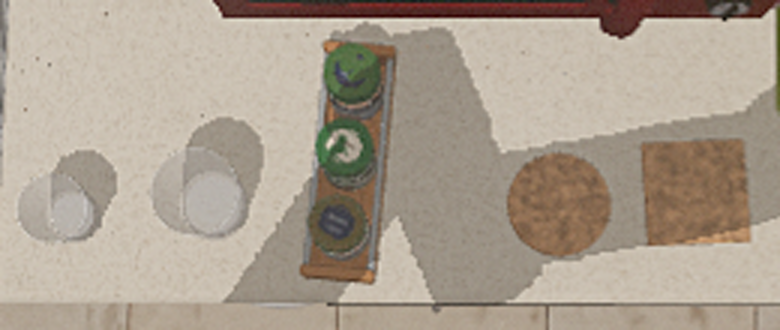

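Enlarged scene crop (4x): short tumbler rim centre (163,104) and foot (172,188), tall rim (275,112) and foot (283,246), coaster centre (592,457). Caps are at (348,184), (432,154) and (513,125). Top crop (3x): short rim (55,206) and foot (72,213), tall rim (197,192), coaster (559,205), caps (338,222), (345,148) and (353,70).

```bash
cat > h.py <<'E'
import numpy as np, pickle, cv2
def ray(c,u,v):
    K=np.array([[c['fx'],0,c['cx']],[0,c['fy'],c['cy']],[0,0,1.]])
    x,y=cv2.undistortPoints(np.array([[[u,v]]],float),K,np.array([c['k1'],0,0,0.]))[0,0]
    d=c['pose'][:3,:3]@[x,-y,-1]; return c['pose'][:3,3],d/np.linalg.norm(d)
def tri(r):
    A=sum(np.eye(3)-np.outer(d,d) for o,d in r); b=sum((np.eye(3)-np.outer(d,d))@o for o,d in r)
    p=np.linalg.solve(A,b); return p,[round(1e3*np.linalg.norm(np.cross(p-o,d)),1) for o,d in r]
def plane(r,z): o,d=r; return o+d*(z-o[2])/d[2]
E
python3 - <<'E'
from h import *
np.set_printoptions(precision=4,suppress=True)
d=pickle.load(open("c0.pkl","rb"))
S=lambda p:ray(d['scene'],(p[0]+.5)/4-.5+175,(p[1]+.5)/4-.5+150)
T=lambda p:ray(d['top'],(p[0]+.5)/3-.5+145,(p[1]+.5)/3-.5+155)
for n,s,t,z in [("srim",(163,104),(55,206),.074),("sfoot",(172,188),(72,213),.0),("trim",(275,112),(197,192),.106),("tfoot",(283,246),(214,203),0),("coast",(592,457),(559,205),.006),
 ("cap1",(348,184),(338,222),.114),("cap2",(432,154),(345,148),.114),("cap3",(513,125),(353,70),.114)]:
    print(n,*tri([S(s),T(t)]),plane(T(t),z),plane(S(s),z))
for t in [(325,40),(397,45),(372,283),(300,273)]: print("rack",plane(T(t),.048))
for t in [(400,16)]: print("mw",plane(T(t),.0),plane(T((400,303)),0))
E
```

```text
srim [0.4274 0.1594 0.0716] [np.float64(1.3), np.float64(1.3)] [0.4282 0.1579 0.074 ] [0.4239 0.156  0.074 ]
sfoot [0.4296 0.1644 0.0029] [np.float64(0.6), np.float64(0.6)] [0.4304 0.1649 0.    ] [0.4317 0.1693 0.    ]
trim [0.4351 0.0367 0.1099] [np.float64(0.0), np.float64(0.0)] [0.4356 0.0374 0.106 ] [0.4393 0.043  0.106 ]
tfoot [0.4373 0.0403 0.0081] [np.float64(1.1), np.float64(1.1)] [0.4392 0.0409 0.    ] [0.4438 0.0522 0.    ]
coast [ 0.4369 -0.2591  0.0022] [np.float64(0.0), np.float64(0.0)] [ 0.4365 -0.2586  0.006 ] [ 0.4335 -0.2627  0.006 ]
cap1 [ 0.4109 -0.073   0.1124] [np.float64(0.6), np.float64(0.6)] [ 0.4112 -0.0734  0.114 ] [ 0.4087 -0.075   0.114 ]
cap2 [ 0.4694 -0.0787  0.1137] [np.float64(0.5), np.float64(0.5)] [ 0.4689 -0.0785  0.114 ] [ 0.4695 -0.0793  0.114 ]
cap3 [ 0.5307 -0.0843  0.1144] [np.float64(0.2), np.float64(0.2)] [ 0.5309 -0.0844  0.114 ] [ 0.531  -0.0836  0.114 ]
rack [ 0.5723 -0.0578  0.048 ]
rack [ 0.5678 -0.1187  0.048 ]
rack [ 0.3674 -0.0981  0.048 ]
rack [ 0.3756 -0.0389  0.048 ]
mw [ 0.6066 -0.1212  0.    ] [ 0.3525 -0.1211  0.    ]
```

```bash
python3 -m creep '[{"rot":[0,0,0],"delta_pos":[0,0,-5],"jaw":0},{"rot":[0,0,0],"delta_pos":[0,0,-10],"jaw":0},{"rot":[0,0,0],"delta_pos":[0,0,-12],"jaw":0},{"rot":[0,0,0],"delta_pos":[3,-4,-12],"jaw":0},{"rot":[0,0,0],"delta_pos":[6,-8,-12],"jaw":0}]'
python3 -m creep '[{"rot":[0,0,0],"delta_pos":[3,-4,0],"jaw":0},{"rot":[0,0,0],"delta_pos":[6,-8,0],"jaw":0},{"rot":[0,0,0],"delta_pos":[9,-12,0],"jaw":0},{"rot":[0,0,0],"delta_pos":[12,-16,0],"jaw":0},{"rot":[0,0,0],"delta_pos":[15,-20,0],"jaw":0}]'
python3 -m creep '[{"rot":[0,0,0],"delta_pos":[3,-4,0],"jaw":0},{"rot":[0,0,0],"delta_pos":[6,-8,0],"jaw":0},{"rot":[0,0,0],"delta_pos":[9,-12,0],"jaw":0},{"rot":[0,0,0],"delta_pos":[12,-15,0],"jaw":0},{"rot":[0,0,0],"delta_pos":[15,-19,0],"jaw":0}]'
```

```text
clock: 0.6
tcp_pos: [0.2966, -0.4611, 0.3158]
orientation: [3.058, 0.715, 0.001]
contact_force: [1.5, 0.7, 0.1]
opening: 0.999
grasp_force: 0.0
clock: 1.1
tcp_pos: [0.3413, -0.2132, 0.315]
orientation: [-3.058, -0.717, -0.0]
contact_force: [0.8, 0.3, 0.1]
opening: 0.998
grasp_force: 0.0
clock: 1.6
tcp_pos: [0.3914, 0.0231, 0.3154]
orientation: [3.058, 0.718, 0.001]
contact_force: [0.7, -0.2, 0.2]
opening: 0.996
grasp_force: 0.0
```

```bash
python3 -m creep '[{"rot":[0,0,0],"delta_pos":[3,-3.3,0],"jaw":0},{"rot":[0,0,0],"delta_pos":[6,-6.6,0],"jaw":0},{"rot":[0,0,0],"delta_pos":[9.6,-10.8,0],"jaw":0},{"rot":[0,0,0],"delta_pos":[9.6,-10.8,4],"jaw":0},{"rot":[0,0,0],"delta_pos":[9.6,-10.8,7],"jaw":0}]'
python3 -m creep '[{"rot":[0,0,0],"delta_pos":[0,0,0],"jaw":0},{"rot":[0,0,0],"delta_pos":[0,0,0],"jaw":0}]'
python3 - <<'E'
from rig import get_state, optics
import cv2,pickle
c=optics.capture("wrist"); pickle.dump(c,open("c1.pkl","wb"))
cv2.imwrite("pics/w1.png",cv2.resize(c["frame"][:,:,::-1],(784,588)))
from h import *
def proj(p):
    q=np.linalg.inv(c['pose'])@[*p,1]; x,y=q[0]/-q[2],-q[1]/-q[2]; s=1+c['k1']*(x*x+y*y)
    return 1.4*np.array([c['fx']*x*s+c['cx'],c['fy']*y*s+c['cy']])
for p in [(.428,.161,.074),(.43,.163,0),get_state()['tcp_pos']]: print(proj(p))
E
```

```text
clock: 2.1
tcp_pos: [0.4289, 0.1632, 0.2441]
orientation: [-3.057, -0.725, 0.0]
contact_force: [-0.7, -0.4, -0.6]
opening: 1.0
grasp_force: 0.0
clock: 2.3
tcp_pos: [0.4287, 0.1609, 0.2452]
orientation: [3.058, 0.719, -0.003]
contact_force: [0.1, -0.3, 0.4]
opening: 1.0
grasp_force: 0.0
[384.93311734 254.16241299]
[384.27573531 235.50145359]
[385.15744962 332.51636917]
```

View pics/w1.png

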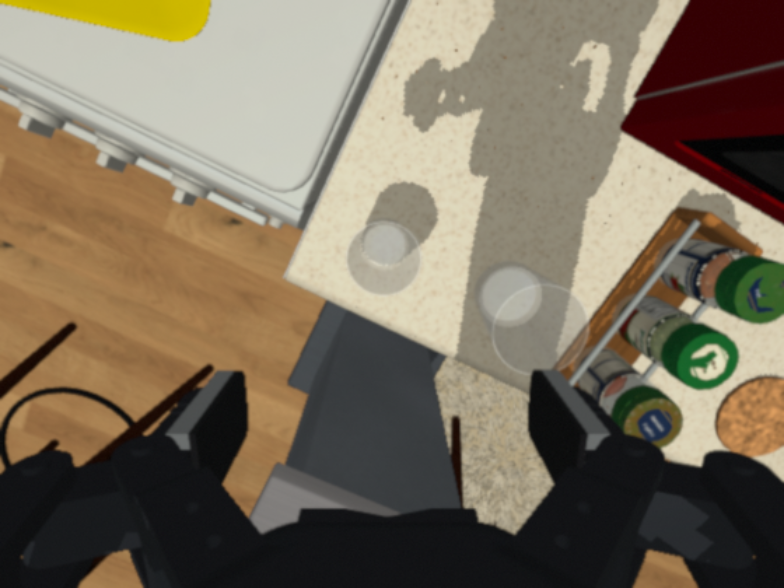

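The wrist view shows the short tumbler's rim centre at (384,258) and foot at (384,243). That is a few mm nearer along tool x than estimated. The tall glass is at (540,330), well clear of the fingers. I'll shift -3 mm in tool x, then descend and grip.

```bash
python3 -m creep '[{"rot":[0,0,0],"delta_pos":[-0.3,0,4],"jaw":0},{"rot":[0,0,0],"delta_pos":[-0.3,0,8],"jaw":0},{"rot":[0,0,0],"delta_pos":[-0.3,0,12],"jaw":0},{"rot":[0,0,0],"delta_pos":[-0.3,0,15],"jaw":0},{"rot":[0,0,0],"delta_pos":[-0.3,0,17],"jaw":0}]'
python3 -m creep '[{"rot":[0,0,0],"delta_pos":[0,0,2],"jaw":0},{"rot":[0,0,0],"delta_pos":[0,0,4],"jaw":0},{"rot":[0,0,0],"delta_pos":[0,0,5.2],"jaw":0},{"rot":[0,0,0],"delta_pos":[0,0,5.2],"jaw":0},{"rot":[0,0,0],"delta_pos":[0,0,5.2],"jaw":0}]'
python3 -m creep '[{"rot":[0,0,0],"delta_pos":[0,0,0],"jaw":50},{"rot":[0,0,0],"delta_pos":[0,0,0],"jaw":70},{"rot":[0,0,0],"delta_pos":[0,0,0],"jaw":90},{"rot":[0,0,0],"delta_pos":[0,0,0],"jaw":110},{"rot":[0,0,0],"delta_pos":[0,0,0],"jaw":140}]' 45
python3 -m creep '[{"rot":[0,0,0],"delta_pos":[0,0,0],"jaw":255},{"rot":[0,0,0],"delta_pos":[0,0,0],"jaw":255},{"rot":[0,0,0],"delta_pos":[0,0,0],"jaw":255},{"rot":[0,0,0],"delta_pos":[0,0,0],"jaw":255},{"rot":[0,0,0],"delta_pos":[0,0,0],"jaw":255}]' 45
```

```text
clock: 2.85
tcp_pos: [0.4275, 0.1593, 0.0755]
orientation: [-3.059, -0.717, -0.002]
contact_force: [0.4, 0.7, -0.7]
opening: 0.999
grasp_force: 0.0
clock: 3.35
tcp_pos: [0.428, 0.1599, 0.0246]
orientation: [-3.058, -0.718, -0.004]
contact_force: [0.6, -0.7, 0.4]
opening: 0.998
grasp_force: 0.0
clock: 3.85
tcp_pos: [0.4279, 0.1604, 0.025]
orientation: [-3.058, -0.719, -0.004]
contact_force: [-0.4, 0.4, 6.7]
opening: 0.642
grasp_force: 46.3
clock: 4.35
tcp_pos: [0.4279, 0.1605, 0.025]
orientation: [-3.058, -0.719, -0.004]
contact_force: [-0.2, 0.9, 5.8]
opening: 0.644
grasp_force: 46.3
```

Gripped at an opening of about 54.7 mm. Lifting next.

```bash
python3 -m creep '[{"rot":[0,0,0],"delta_pos":[0,0,-0.5],"jaw":255},{"rot":[0,0,0],"delta_pos":[0,0,-2],"jaw":255},{"rot":[0,0,0],"delta_pos":[0,0,-4],"jaw":255},{"rot":[0,0,0],"delta_pos":[0,0,-6.5],"jaw":255},{"rot":[0,0,0],"delta_pos":[0,0,-9],"jaw":255}]'
python3 -m creep '[{"rot":[0,0,0],"delta_pos":[0,0,-3],"jaw":255},{"rot":[0,0,0],"delta_pos":[0,0,-6],"jaw":255},{"rot":[0,0,0],"delta_pos":[0,0,-9],"jaw":255},{"rot":[0,0,0],"delta_pos":[0,0,-12],"jaw":255},{"rot":[0,0,0],"delta_pos":[0,0,-14],"jaw":255}]'
python3 -m creep '[{"rot":[0,0,0],"delta_pos":[0,0,0],"jaw":255},{"rot":[0,0,0],"delta_pos":[0,0,0],"jaw":255},{"rot":[0,0.1,0],"delta_pos":[0,0,0],"jaw":255},{"rot":[0,0.2,0],"delta_pos":[0,0,0],"jaw":255},{"rot":[0,0.3,0],"delta_pos":[0,0,0],"jaw":255}]'
```

```text
clock: 4.85
tcp_pos: [0.4255, 0.1595, 0.114]
orientation: [3.058, 0.719, -0.002]
contact_force: [0.6, 1.1, -1.1]
opening: 0.641
grasp_force: 48.0
clock: 5.35
tcp_pos: [0.4269, 0.1598, 0.2558]
orientation: [3.058, 0.719, 0.004]
contact_force: [0.3, 0.9, -1.0]
opening: 0.646
grasp_force: 48.1
clock: 5.85
tcp_pos: [0.4249, 0.1595, 0.2507]
orientation: [-2.959, -0.696, -0.445]
contact_force: [-0.9, 0.2, -2.3]
opening: 0.645
grasp_force: 48.1
```

```bash
python3 -m creep '[{"rot":[0,0.1,0],"delta_pos":[0,0,0],"jaw":255},{"rot":[0,0.2,0],"delta_pos":[0,0,0],"jaw":255},{"rot":[0,0.3,0],"delta_pos":[0,0,0],"jaw":255},{"rot":[0,0.4,0],"delta_pos":[0,0,0],"jaw":255},{"rot":[0,0.485,0],"delta_pos":[0,0,0],"jaw":255}]'
python3 -m creep '[{"rot":[0,0,0],"delta_pos":[0,0,0],"jaw":255},{"rot":[0,0,0],"delta_pos":[0,0,0],"jaw":255},{"rot":[0,0,0],"delta_pos":[0,0,0],"jaw":255},{"rot":[0,0,0],"delta_pos":[0,0,0],"jaw":255},{"rot":[0,0,0],"delta_pos":[0,0,0],"jaw":255}]'
python3 - <<'E'
from rig import get_state, optics
import cv2,numpy as np
a=optics.capture("scene")["frame"][60:260,130:330,::-1]
w=optics.capture("wrist")["frame"][:,:,::-1]
b=cv2.resize(a,(400,400),interpolation=cv2.INTER_CUBIC); w=cv2.resize(w,(400,300)); w=np.vstack([w,np.zeros((100,400,3),np.uint8)])
cv2.imwrite("pics/tilt.png",np.hstack([b,w]))
s=get_state();R=cv2.Rodrigues(s['orientation'])[0]; print(s['clock'],R[:,2],s['tcp_pos'],s['opening'],s['joints'])
E
```

```text
clock: 6.35
tcp_pos: [0.4239, 0.1596, 0.2495]
orientation: [-2.679, -0.629, -1.105]
contact_force: [-0.7, 1.0, -2.8]
opening: 0.64
grasp_force: 48.1
clock: 6.85
tcp_pos: [0.4272, 0.1601, 0.2543]
orientation: [-2.678, -0.631, -1.109]
contact_force: [-0.0, -0.3, -1.0]
opening: 0.644
grasp_force: 48.2
6.95 [ 0.6325413   0.31525262 -0.7074654 ] [0.4268549  0.16001263 0.2539158 ] 0.6412306729977221 [ 0.02546236 -0.62942846  2.5199927   0.56636548  0.59116749  0.76578602]
```

View pics/tilt.png

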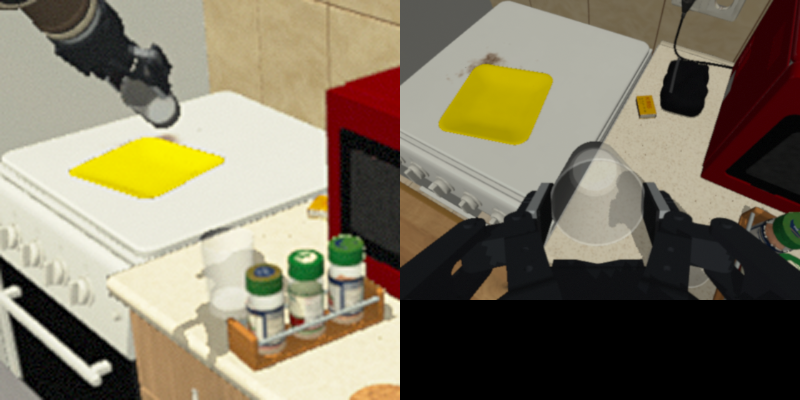

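The tumbler is held along the tool, base outward, at 45° (tool z component -0.707). It is clear of the tall glass and the jars. I'll hold it for over a second more, then bring it upright.

```bash
for i in 1 2; do python3 -m creep '[{"rot":[0,0,0],"delta_pos":[0,0,0],"jaw":255},{"rot":[0,0,0],"delta_pos":[0,0,0],"jaw":255},{"rot":[0,0,0],"delta_pos":[0,0,0],"jaw":255},{"rot":[0,0,0],"delta_pos":[0,0,0],"jaw":255},{"rot":[0,0,0],"delta_pos":[0,0,0],"jaw":255}]' | grep -E "orient|clock"; done
python3 -m creep '[{"rot":[0,-0.1,0],"delta_pos":[0,0,0],"jaw":255},{"rot":[0,-0.2,0],"delta_pos":[0,0,0],"jaw":255},{"rot":[0,-0.3,0],"delta_pos":[0,0,0],"jaw":255},{"rot":[0,-0.4,0],"delta_pos":[0,0,0],"jaw":255},{"rot":[0,-0.5,0],"delta_pos":[0,0,0],"jaw":255}]' | grep -E "orient|clock"
python3 -m creep '[{"rot":[0,-0.1,0],"delta_pos":[0,0,0],"jaw":255},{"rot":[0,-0.2,0],"delta_pos":[0,0,0],"jaw":255},{"rot":[0,-0.285,0],"delta_pos":[0,0,0],"jaw":255},{"rot":[0,-0.285,0],"delta_pos":[0,0,0],"jaw":255},{"rot":[0,-0.285,0],"delta_pos":[0,0,0],"jaw":255}]'
python3 - <<'E'
from rig import get_state, optics
import cv2,numpy as np,pickle
c=optics.capture("wrist");pickle.dump(c,open("c2.pkl","wb")); w=c["frame"][150:350,170:400,::-1]
cv2.imwrite("pics/up.png",cv2.resize(w,None,fx=3,fy=3,interpolation=cv2.INTER_CUBIC))
s=get_state();R=cv2.Rodrigues(s['orientation'])[0]; print(s['clock'],R,s['tcp_pos'],c['fx'],c['cx'],c['cy'],c['k1']);
M=np.eye(4);M[:3,:3]=R;M[:3,3]=s['tcp_pos'];print(np.linalg.inv(M)@c['pose'])
E
```

```text
clock: 7.45
orientation: [-2.678, -0.63, -1.109]
clock: 7.95
orientation: [-2.678, -0.63, -1.109]
clock: 8.45
orientation: [-2.968, -0.697, -0.422]
clock: 8.95
tcp_pos: [0.4266, 0.16, 0.2529]
orientation: [-3.058, -0.719, -0.0]
contact_force: [-0.9, 0.0, -1.7]
opening: 0.637
grasp_force: 48.2
9.0 [[ 8.95279364e-01  4.45505154e-01 -1.35982021e-04]
 [ 4.45505162e-01 -8.95279220e-01  5.17964808e-04]
 [ 1.09014114e-04 -5.24303896e-04 -9.99999857e-01]] [0.42597163 0.1597161  0.25292887] 338.3362552818496 276.7435563031861 210.26667245085804 -0.023776156184645163
[[ 1.13627411e-03  9.62322592e-01  2.71907958e-01  6.82926918e-02]
 [ 9.99998674e-01 -7.76278929e-04 -1.43152062e-03  1.05288391e-03]
 [-1.16650821e-03  2.71909225e-01 -9.62322198e-01 -1.80337746e-01]
 [ 0.00000000e+00  0.00000000e+00  0.00000000e+00  1.00000000e+00]]
```

View pics/up.png

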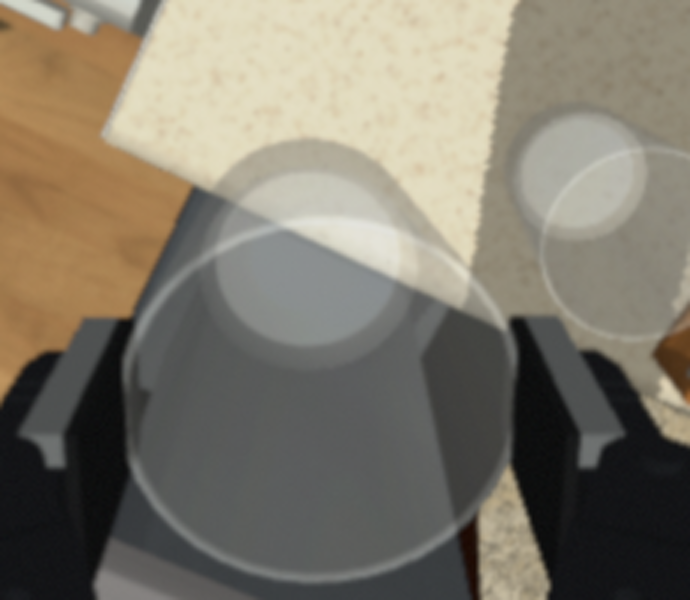

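Foot ellipse: x 197..417, y 138..370. Rim ellipse: x 123..517, y 215..580 in the crop. I'll fit the tumbler's pose in the tool frame from these.

Run:
```python
from h import *
from rig import get_state
from scipy.optimize import least_squares
from scipy.spatial.transform import Rotation as Ro
c=pickle.load(open("c2.pkl","rb")); s=get_state()
M=np.eye(4);M[:3,:3]=cv2.Rodrigues(s['orientation'])[0];M[:3,3]=s['tcp_pos']; C=np.linalg.inv(np.linalg.inv(M)@c['pose'])
def proj(P):
    q=P@C[:3,:3].T+C[:3,3]; x,y=q[:,0]/-q[:,2],q[:,1]/q[:,2]; k=1+c['k1']*(x*x+y*y)
    return np.c_[((c['fx']*x*k+c['cx'])-170+.5)*3-.5,((c['fy']*y*k+c['cy'])-150+.5)*3-.5]
t=np.linspace(0,2*np.pi,181)
def f(p):
    R=Ro.from_rotvec([p[3],p[4],0]).as_matrix(); out=[]
    for r,h in ((.0235,0),(.029,-.074)):
        q=proj(np.c_[r*np.cos(t),r*np.sin(t),0*t+h]@R.T+p[:3]); out+=[*q.min(0),*q.max(0)]
    return np.array(out)-[197,138,417,370,123,215,517,580]
o=least_squares(f,[0,0,.025,0,0]); print(o.x[:3]*1e3,np.degrees(o.x[3:]),o.fun.round(1))
```

```text
[-6.86977938 -1.61475263 26.3115668 ] [ 2.29759387 -2.94867966] [  1.2  11.7  -1.4 -11.8  -2.5  -2.3   2.7   2.2]
```

The tumbler is held upright within the fit's accuracy, with the foot a few mm toward -x of the tool centre. Now I'll carry it across, with the base about 0.11 m above the jar tops.

```bash
python3 -m creep '[{"rot":[0,0,0],"delta_pos":[-0.4,0.9,0],"jaw":255},{"rot":[0,0,0],"delta_pos":[-1.3,2.7,0],"jaw":255},{"rot":[0,0,0],"delta_pos":[-2.6,5.6,0],"jaw":255},{"rot":[0,0,0],"delta_pos":[-4,8.6,0],"jaw":255},{"rot":[0,0,0],"delta_pos":[-5.4,11.6,0],"jaw":255}]' | grep -E "tcp|force"
python3 -m creep '[{"rot":[0,0,0],"delta_pos":[-1.4,3,0],"jaw":255},{"rot":[0,0,0],"delta_pos":[-2.8,6,0],"jaw":255},{"rot":[0,0,0],"delta_pos":[-4.2,9,0],"jaw":255},{"rot":[0,0,0],"delta_pos":[-5.6,12,0],"jaw":255},{"rot":[0,0,0],"delta_pos":[-7,15,0],"jaw":255}]' | grep -E "tcp|force"
python3 -m creep '[{"rot":[0,0,0],"delta_pos":[-1.4,3,0],"jaw":255},{"rot":[0,0,0],"delta_pos":[-2.8,6,0],"jaw":255},{"rot":[0,0,0],"delta_pos":[-4,9,0],"jaw":255},{"rot":[0,0,0],"delta_pos":[-4.8,10.9,0],"jaw":255},{"rot":[0,0,0],"delta_pos":[-5.1,11.4,0],"jaw":255}]'
python3 -m creep '[{"rot":[0,0,0],"delta_pos":[0,0,3],"jaw":255},{"rot":[0,0,0],"delta_pos":[0,0,6],"jaw":255},{"rot":[0,0,0],"delta_pos":[0,0,9],"jaw":255},{"rot":[0,0,0],"delta_pos":[0,0,12],"jaw":255},{"rot":[0,0,0],"delta_pos":[0,0,15],"jaw":255}]'
```

```text
tcp_pos: [0.4289, 0.03, 0.2538]
contact_force: [-0.0, -0.2, -2.1]
grasp_force: 48.2
tcp_pos: [0.4328, -0.1355, 0.2539]
contact_force: [0.4, -0.2, -2.0]
grasp_force: 48.2
clock: 10.5
tcp_pos: [0.438, -0.2608, 0.2539]
orientation: [3.058, 0.714, 0.001]
contact_force: [-0.7, 0.9, -2.3]
opening: 0.64
grasp_force: 48.2
clock: 11.0
tcp_pos: [0.4384, -0.2576, 0.103]
orientation: [3.058, 0.719, 0.001]
contact_force: [0.1, 0.1, -1.9]
opening: 0.644
grasp_force: 48.2
```

```bash
python3 -m creep '[{"rot":[0,0,0],"delta_pos":[0,0,1.5],"jaw":255},{"rot":[0,0,0],"delta_pos":[0,0,3],"jaw":255},{"rot":[0,0,0],"delta_pos":[0,0,4.5],"jaw":255},{"rot":[0,0,0],"delta_pos":[0,0,5],"jaw":255},{"rot":[0,0,0],"delta_pos":[0,0,5],"jaw":255}]'
python3 - <<'E'
from rig import get_state, optics
import cv2,numpy as np,pickle
d={n:optics.capture(n) for n in ("wrist","scene")};pickle.dump(d,open("c3.pkl","wb"))
w=cv2.resize(d["wrist"]["frame"][130:360,160:400,::-1],None,fx=2,fy=2,interpolation=cv2.INTER_CUBIC)
a=cv2.resize(d["scene"]["frame"][210:302,265:393,::-1],None,fx=5,fy=5,interpolation=cv2.INTER_CUBIC)[:460,160:480]
cv2.imwrite("pics/hov.png",np.hstack([w,a])); print(get_state()['tcp_pos'])
E
```

```text
clock: 11.5
tcp_pos: [0.4381, -0.2575, 0.0531]
orientation: [-3.057, -0.719, 0.002]
contact_force: [-0.3, 0.1, -1.9]
opening: 0.642
grasp_force: 48.2
[ 0.43948396 -0.2585279   0.05436911]
```

View pics/hov.png

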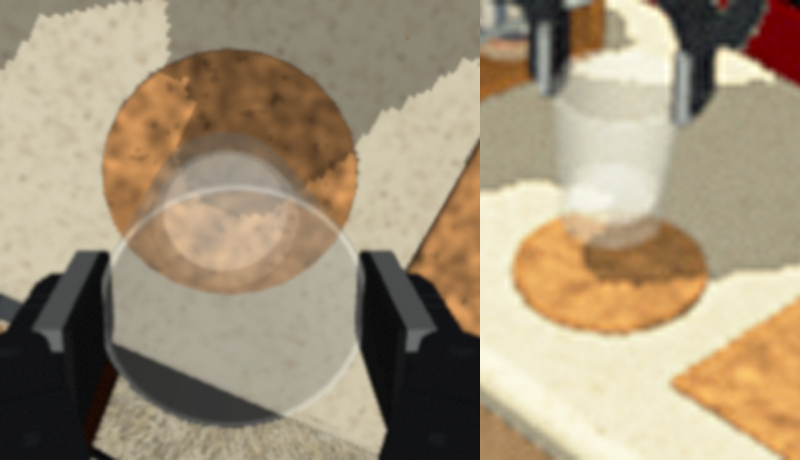

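Wrist crop (2x): coaster x 102..357, y 48..294, centre (229,171). Tumbler foot centre is about (226,206). Scene part (5x): foot centre about (612,226), coaster centre about (611,272), so there is a visible gap with the foot still above the cork.

Run:
```python
from h import *
np.set_printoptions(precision=4,suppress=True)
d=pickle.load(open("c3.pkl","rb"))
W=lambda p:ray(d['wrist'],(p[0]+.5)/2-.5+160,(p[1]+.5)/2-.5+130)
S=lambda p:ray(d['scene'],(p[0]-480+160+.5)/5-.5+265,(p[1]+.5)/5-.5+210)
for n,w,s,z in (("coaster",(229.5,170.5),(611,271.5),.006),("foot",(226,206),(612,226),.0295)):
    print(n,tri([W(w),S(s)]),"W",plane(W(w),z),"S",plane(S(s),z))
# foot diameter/height from edges in wrist and vertical ext in scene
print(plane(W((226,133)),.0295),plane(S((612,248)),.0295))
```

```text
coaster (array([ 0.4372, -0.2584,  0.0018]), [np.float64(0.7), np.float64(0.7)]) W [ 0.4378 -0.2573  0.006 ] S [ 0.4337 -0.2631  0.006 ]
foot (array([ 0.4344, -0.2599,  0.0297]), [np.float64(1.8), np.float64(1.8)]) W [ 0.4331 -0.2586  0.0295] S [ 0.4356 -0.2611  0.0295]
[ 0.4545 -0.248   0.0295] [ 0.4242 -0.2733  0.0295]
```

```bash
python3 -m creep '[{"rot":[0,0,0],"delta_pos":[0.2,0,0.4],"jaw":255},{"rot":[0,0,0],"delta_pos":[0.3,0,0.8],"jaw":255},{"rot":[0,0,0],"delta_pos":[0.3,0,1.1],"jaw":255},{"rot":[0,0,0],"delta_pos":[0.3,0,1.1],"jaw":255},{"rot":[0,0,0],"delta_pos":[0.3,0,1.1],"jaw":255}]'
python3 - <<'E'
from rig import get_state, optics
import cv2,numpy as np,pickle
d={n:optics.capture(n) for n in ("wrist","scene","top")};pickle.dump(d,open("c4.pkl","wb"))
w=cv2.resize(d["wrist"]["frame"][140:290,200:345,::-1],None,fx=3,fy=3,interpolation=cv2.INTER_CUBIC)
a=cv2.resize(d["scene"]["frame"][230:280,290:340,::-1],None,fx=7,fy=7,interpolation=cv2.INTER_CUBIC)
a=np.vstack([a,np.zeros((100,350,3),np.uint8)])
cv2.imwrite("pics/hov2.png",np.hstack([w,a])); print([get_state()['tcp_pos'] for _ in range(2)])
E
```

```text
clock: 12.1
tcp_pos: [0.4417, -0.257, 0.0423]
orientation: [-3.058, -0.719, 0.001]
contact_force: [-0.5, -0.5, -1.4]
opening: 0.643
grasp_force: 48.2
[array([ 0.44187685, -0.2571744 ,  0.04255561]), array([ 0.44187685, -0.2571744 ,  0.04255561])]
```

View pics/hov2.png

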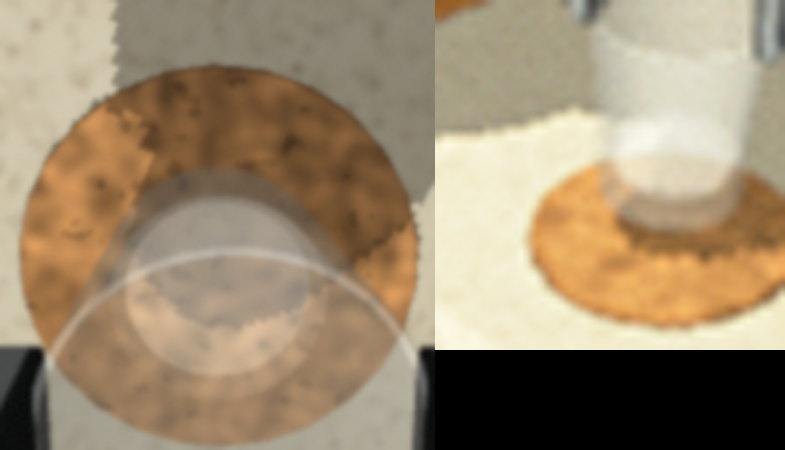

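Wrist (3x): coaster centre (218,255), foot outer ellipse x 103..333, y 167..400, inner disc centre (221,287). Scene (7x): foot x 603..742, bottom at 235. Coaster bottom is at 325. The foot hangs over the cork with a gap.

Run:
```python
from h import *
np.set_printoptions(precision=4,suppress=True)
d=pickle.load(open("c4.pkl","rb"))
W=lambda p:ray(d['wrist'],(p[0]+.5)/3-.5+200,(p[1]+.5)/3-.5+140)
S=lambda p:ray(d['scene'],(p[0]-435+.5)/7-.5+290,(p[1]+.5)/7-.5+230)
tx=np.array([.895,.445]);ty=np.array([.445,-.895])
for z in (.013,.0175,.022):
    cw,cs=plane(W((218.5,255)),.006)[:2],plane(S((668,240.5)),.006)[:2]
    far=plane(W((218,167)),z)[:2]-.0235*tx; c=plane(W((218,283)),z)[:2]
    h=np.array([.632,.775]); near=plane(S((672,235)),z)[:2]+.0235*h
    print(z,"W far",(far-cw)*1e3,"Wc",(c-cw)*1e3,"S near",(near-cs)*1e3)
    print("   tool x/y of W", (far-cw)@tx*1e3,(far-cw)@ty*1e3, "S along/across",(near-cs)@h*1e3,(near-cs)@[h[1],-h[0]]*1e3)
```

```text
0.013 W far [-1.3883 -0.7132] Wc [-3.7286 -1.8093] S near [11.3643 12.7697]
   tool x/y of W -1.5598766108106459 0.020528618978811728 S along/across 17.078742215218416 0.7368858182183262
0.0175 W far [-0.4132 -0.2901] Wc [-2.2517 -1.1381] S near [7.1919 8.4247]
   tool x/y of W -0.4989344699656176 0.07573726156277023 S along/across 11.074407888626855 0.24927337194878102
0.022 W far [0.5618 0.133 ] Wc [-0.7749 -0.467 ] S near [3.0194 4.0797]
   tool x/y of W 0.5620076708794356 0.13094590414667898 S along/across 5.07007356203515 -0.23833907432093637
```

Run:
```python
from h import *
np.set_printoptions(precision=4,suppress=True)
d=pickle.load(open("c4.pkl","rb")); d0=pickle.load(open("c0.pkl","rb")); c=d['scene']
t=np.linspace(0,2*np.pi,90)
def outl(x,y,z,r,c):
    P=np.c_[x+r*np.cos(t),y+r*np.sin(t),0*t+z,0*t+1]@np.linalg.inv(c['pose']).T
    a,b=P[:,0]/-P[:,2],P[:,1]/P[:,2];k=1+c['k1']*(a*a+b*b)
    return np.c_[c['fx']*a*k+c['cx'],c['fy']*b*k+c['cy']]
def draw(im,cir,x0,y0,x1,y1,f):
    o=cv2.resize(im[y0:y1,x0:x1,::-1],None,fx=f,fy=f,interpolation=cv2.INTER_CUBIC)
    for q,col in cir: cv2.polylines(o,[np.int32(((q-[x0,y0]+.5)*f-.5).round())],True,col,1)
    return o
A=draw(d0['scene']['frame'],[(outl(.427,.160,0,.0235,c),(0,0,255)),(outl(.427,.160,.074,.029,c),(255,0,0))],198,165,238,210,9)
co=(.4355,-.2605)
B=draw(c['frame'],[(outl(*co,.006,.045,c),(0,160,0)),(outl(*co,.0175,.0235,c),(0,0,255)),(outl(*co,.0255,.0235,c),(255,0,0))],296,232,346,277,8)
B=cv2.resize(B,(440,405)); cv2.imwrite("pics/ov.png",np.hstack([A,B])); print(A.shape,B.shape)
```

```text
(405, 360, 3) (405, 440, 3)
```

View pics/ov.png

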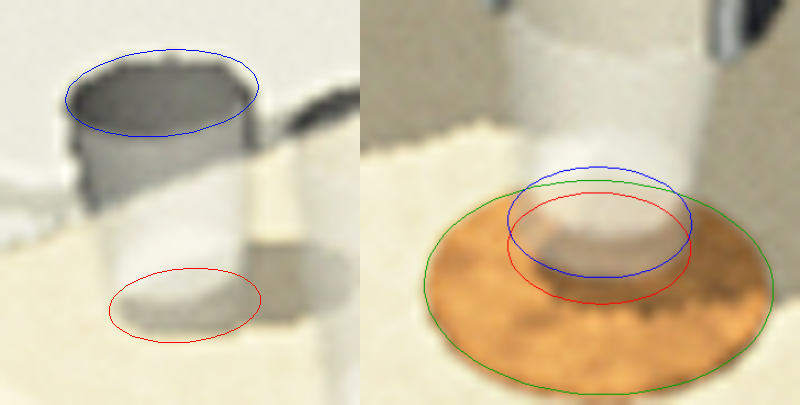

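The wrist geometry and the grasp kinematics (the foot was on the worktop with the TCP at z = 0.025) put the foot at z ≈ 0.0175. The scene view suggests it may be slightly higher. Horizontally it is centred to 1–2 mm. I'll go down 2 mm and settle.

```bash
python3 -m creep '[{"rot":[0,0,0],"delta_pos":[0,0,0.1],"jaw":255},{"rot":[0,0,0],"delta_pos":[0.05,0,0.2],"jaw":255},{"rot":[0,0,0],"delta_pos":[0.05,0,0.2],"jaw":255},{"rot":[0,0,0],"delta_pos":[0.05,0,0.2],"jaw":255},{"rot":[0,0,0],"delta_pos":[0.05,0,0.2],"jaw":255}]'
python3 -m creep '[{"rot":[0,0,0],"delta_pos":[0,0,0],"jaw":255},{"rot":[0,0,0],"delta_pos":[0,0,0],"jaw":255},{"rot":[0,0,0],"delta_pos":[0,0,0],"jaw":255},{"rot":[0,0,0],"delta_pos":[0,0,0],"jaw":255},{"rot":[0,0,0],"delta_pos":[0,0,0],"jaw":255}]'
python3 -c "
from rig import bot
print(bot.close_job())"
```

```text
clock: 12.75
tcp_pos: [0.4423, -0.2569, 0.0405]
orientation: [3.058, 0.719, 0.0]
contact_force: [-0.3, -0.6, -1.7]
opening: 0.64
grasp_force: 48.2
clock: 13.25
tcp_pos: [0.4423, -0.2569, 0.0405]
orientation: [3.058, 0.719, 0.0]
contact_force: [0.4, -0.3, -2.0]
opening: 0.641
grasp_force: 48.2
the job is handed in; nothing more can be done
None
```

I tipped the tumbler to 45° for over a second, brought it upright and carried it over the jars; I handed the job in with it held still and upright, centred to about 1–2 mm over the round coaster, at a gap I put at 1 cm, though one camera view suggested about 1.5 cm.

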